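Change the part in the drilling jig and hold the new one in the corner

TASK

Take the drilled bracket (the one with two holes in its footplate) out of the corner jig and drop it into the open brown box. Then put the undrilled bracket on the jig board with a long edge of its footplate against the long fence and a short edge against the short fence, and press it into the corner so that it lies flat and touches both fences at once. Finish while still gripping it and pressing it into the corner, ready for drilling: do not let go; leave the other things on the bench where they are.

Things in the scene. Friction and masses are not known exactly. Their poses are not given: they have to be found in the camera images.
- jig: Drilling jig, fixed to the bench: flat waxed grey board 170 (x) x 190 (y) x 12 mm, a fence along its +x side and one along its +y side, tops 26 mm above the bench. Origin: centre of its underside. Fences' inner faces: x = +69 mm (long), y = +79 mm (short), so a seated bracket's origin is at jig (34, 34, 12) mm. Yaw up to 0.3 rad; jig and box may swap sides.
- long_fence: Long fence of dark waxed wood, rigid (friction about 0.3), fixed on the jig board: 16 (x) x 190 (y) x 14 mm, origin at the centre of its underside, axes as the jig's; its face towards -x is the working face.
- short_fence: Short fence of dark waxed wood, rigid (friction about 0.3), fixed on the jig board: 100 (x) x 16 (y) x 14 mm, origin at the centre of its underside, axes as the jig's; its face towards -y is the working face.
- drilled: Finished aluminium bracket, 0.27 kg, at first loose in the jig's corner, some mm off the fences: footplate 70 (x) x 90 (y) x 12 mm with two 14 mm holes at x = +-22 mm, and an upright lug in its middle, 12 mm thick (x), 50 mm wide (y), half-round top 67 mm above the underside. Grip the lug across its thickness. Origin: centre of the underside, z up.
- blank: Undrilled aluminium bracket, the drilled one's size and shape but without holes in the footplate; at first on the bench in front of the robot, between jig and box and nearer the robot. Origin: centre of its underside, x across the lug's 12 mm thickness, y along the 90 mm edge, z up.
- crate: Open brown box (cardboard), fixed to the bench, 200 (x) x 170 (y) x 85 mm tall outside, walls and floor 6 mm. Origin: centre of its underside.
- screwdriver: Bystander, loose: screwdriver with an orange handle, 170 mm, lying between jig and box. Leave it where it is. Origin on its underside or in its middle.
- offcut: Bystander, loose: wooden offcut 50 x 80 x 35 mm on the far side. Leave it where it is. Origin on its underside or in its middle.
- tape_measure: Bystander, loose: black tape measure 70 x 65 x 36 mm, near left. Leave it where it is. Origin on its underside or in its middle.
- marker: Bystander, loose: black marker pen 130 x 14 x 14 mm, near right. Leave it where it is. Origin on its underside or in its middle.
- glue: Bystander, loose: white glue bottle, 56 mm across, 150 mm tall, right. Leave it where it is. Origin on its underside or in its middle.
- driver: Bystander, loose: cordless driver lying on its side, about 160 x 190 mm, 60 mm high, left. Leave it where it is. Origin on its underside or in its middle.
Things that resemble listed ones, but are neither listed nor needed, are in the scene too. Leave any yellow look-alike of the drilled alone. What is shaped like the blank but green is not meant.

How it is judged (in metres and radians):
On the way:
1. the drilled bracket lies in the box, let go (x of drilled in the frame of crate between -0.088 and 0.088 m and y of drilled in the frame of crate between -0.073 and 0.073 m and z of drilled in the frame of crate between 0 and 0.07 m and contact force between the fingers and drilled below 0.1 N and linear speed of drilled below 0.05 m/s), for 0.2 s.
At the end, for the whole second after the job is handed in: Undrilled bracket flat on the jig board (2.5 mm, 2 deg), square to the fences (2 deg), long edge along the long fence, within 4 mm of its seat, pressing on each fence with over 1 N, at rest, held by the fingers; drilled bracket inside the box, let go (contact force between blank and long_fence above 1 N and contact force between blank and short_fence above 1 N and contact force between the fingers and blank above 2 N and angle between the y axis of blank and the y axis of jig, either way round below 0.035 rad and angle between blank's own z axis and vertical below 0.035 rad and x of blank in the frame of jig between 0.03 and 0.038 m and y of blank in the frame of jig between 0.03 and 0.038 m and z of blank in the frame of jig between 0.009 and 0.0145 m and linear speed of blank below 0.02 m/s and x of drilled in the frame of crate between -0.088 and 0.088 m and y of drilled in the frame of crate between -0.073 and 0.073 m and z of drilled in the frame of crate between 0 and 0.07 m and contact force between the fingers and drilled below 0.1 N); the arm keeps its last pose, push and grip.
It fails at once if a bystander on the bench is pushed more than 30 mm (distance of any of screwdriver, offcut, tape_measure, marker, glue, driver from where it was at the start of the episode above 0.03 m).
It also fails if it takes over 69 s, if anything falls off the work surface, if the arm or the gripper's body presses on something with over 40 N, if the wrist force passes 120 N, or if a joint passes its speed limit or range.

ROBOT

A 6-joint arm with a two-finger parallel gripper is mounted at the origin on the work surface. World frame = base frame: x ahead of the robot, y to its left, z up, the work surface at z = 0. Lengths are in m, angles in degrees, forces in N, time in s.
With the tool pointing down it reaches from about 0.35 to 0.875 m from the base axis. Payload 4.2 kg.
Tool frame: the origin (TCP) lies between the finger pads; the fingertips stand 11 mm ahead of it and the grasp point (between the pads) lies 8 mm behind it; z points along the fingers, y is the direction in which the jaws open and shut (so a half turn about z gives the same grasp; the last joint's range is limited). The gripper opens to 87 mm and grips with 3 to 60 N. Pads are 19 mm wide; open, the fingers measure 117 mm over their backs; the gripper's body (75 mm by 190 mm) begins 51 mm behind the grasp point.
Start: joints at [-49.584, 22.042, 0.453, 0, -68.411, -14.817], TCP at [0.27, -0.564, 0.234] pointing down, gripper open.
Joint ranges: [-179.83, 179.83], [-69.29, 118.12], [-61.27, 80.66], [-181.25, 117.63], [-171.15, -9.14], [-177.46, 177.46]. Speed limits (degrees/s): [159.86, 159.86, 180, 180, 180, 180].

INTERFACE

Orientations are given as a 3x3 rotation matrix whose columns are the frame's x, y, z axes.
In Python, from station import sense, capture, get_calibration, finish_job, search_frame, cut_out gives the robot as it stands.
- The arm moves only by the tool arm_command, never from a script. Its argument "rows" is a list of rows, each an object with "fingers": the opening in per cent of the stroke, from 0 (shut) to 100 (fully open); "travel": the shift along the tool's x, y, z in cm, a list of three; "roll": the turn about the tool's z in degrees. A call has 1 to 10 rows; each row is the pose to reach, as a shift and turn from the pose commanded when the call began, along the tool's axes at that moment; what a row does not reach only later rows make up. A row lasts 1/10 s, in which the tool goes at most 50 mm and 8.59 degrees, less where a joint would pass 70% of its speed; a pose out of reach is approached as far as the arm can. A call with a gripper value outside its range is refused whole. The fingers move at their own pace and stop on an object; the grip force is fixed at half the most. Time passes only in rows, so rows that repeat a pose let the fingers close. It gives the time, the measured TCP pose, the force and the opening at its end, in the units of the state.
- sense(): the state, without advancing time (a new reading comes with each control period).
- capture(name): name is "scene" or "side" or "wrist"; returns (picture, depth): 480x640x3 uint8, red, green, blue; 480x640 float32, m along the optical axis (not along the pixel's ray), 0 where there is no reading.
- get_calibration(name): a dict with "fov_y" (degrees; the focal length in pixels is half the picture's height over the tangent of half this angle, whatever the lens; pixels are square), "cx", "cy" (the principal point, pixels), "origin" and "attitude" of the camera in the world; the wrist camera has in their place "mount" (4x4, takes a point from camera to tool coordinates, whose origin is the TCP and whose axes are the flange's). Camera axes: x right, y down, z forward; pixel columns grow to the right and rows downward; lengths in m; the calibration is good to about 2 mm. A picture is of the moment at which its call begins: read the wrist's pose just before it. get_calibration takes no time and is no camera call.
- finish_job(): hands the job in, once; it reports no verdict.
Trained networks look in the newest picture that a camera, given by its name, has taken for a name from the list of things; names that differ only in an ending like _2 or _b are one class to them, and where a whole thing is asked for, a point or a joint stands for the part that bears it (a point fixed in the world has none). Each returns a list of dicts, best first, with "p" (0 to 1); they miss things now and then, are a little off and sometimes report something else, mostly with a low value. They report only what shows in the picture. A call takes as long as a camera call. They do not tell look-alikes from the thing itself.
- search_frame(camera, label): "position" ([x, y, z] in m, in world coordinates, good to about 4 mm: the middle of the surface that is visible of it).
- cut_out(camera, label): "mask" (480x640 bool, what is visible of it).
The state is a dict: "time_s": time; "joints": joint angles; "joint_velocities": joint speeds; "effort": joint torques, N m; "tcp_pos": TCP position; "ee_rot": TCP orientation; "wrist_force": force on the tool from outside, world axes, zero at the start; "moment": the same for the moment, N m; "gripper_width": opening from 0.0 (shut) to 1.0 (fully open).
Only numpy, scipy, OpenCV 4.12 (cv2) and the standard library are available. Lean on these libraries where they do the work, as an engineer would, in place of code of your own. Each camera call takes 0.05 s, during which the arm holds its last target. There are 200 camera calls.

## Working session

There is one attempt and no reset: what is moved stays moved. The work goes in short steps, Python scripts to look and compute and a tool call to move; the robot and the scene stay as the last step left them, time stands still between calls to the robot, and variables do not carry over. Pictures are saved under pics/ and viewed, about 8 in all and at most 12, crops included, and the job is handed in when it is done.

Besides the shell and the picture viewer there is one more tool, called as name(argument=value, ...) on one line, values as JSON. arm_command: Moves the arm, as the interface text tells. Its arguments: {"type":"object","properties":{"rows":{"type":"array","items":{"type":"object","properties":{"fingers":{"type":"number"},"travel":{"type":"array","items":{"type":"number"}},"roll":{"type":"number"}}}}},"required":["rows"]}

```bash
mkdir -p pics; ls
cat > h.py <<'E'
import numpy as np, cv2
from station import *
def cam(name,s=None):
    c=get_calibration(name); f=240/np.tan(np.radians(c["fov_y"])/2)
    if "mount" in c:
        s=s or sense(); T=np.eye(4);T[:3,:3]=s["ee_rot"];T[:3,3]=s["tcp_pos"]; M=T@np.array(c["mount"]); R,o=M[:3,:3],M[:3,3]
    else: R,o=np.array(c["attitude"]),np.array(c["origin"])
    return f,c["cx"],c["cy"],R,o
def cloud(name,d,s=None):
    f,cx,cy,R,o=cam(name,s); v,u=np.mgrid[:480,:640]
    P=np.stack([(u-cx)/f*d,(v-cy)/f*d,d],-1)@R.T+o
    P[d<=0]=np.nan
    return P
def save(n,p): cv2.imwrite(f"pics/{n}.png",np.ascontiguousarray(p[...,::-1]))
E
python3 - <<'E'
from h import *
for n in("scene","side"):
    c=get_calibration(n);print(n,c)
    p,d=capture(n);save(n,p);np.savez(n,p=p,d=d)
    for l in("jig","drilled","blank","crate","screwdriver","glue","driver","offcut","tape_measure","marker"):
        print(n,l,[(np.round(r["position"],3).tolist(),round(r["p"],2)) for r in search_frame(n,l)][:4])
print(sense())
a=cv2.imread("pics/scene.png");b=cv2.imread("pics/side.png")
E
```

```text
pics
scene {'fov_y': 54.22535887816218, 'cx': 320.5916410376662, 'cy': 234.17643142113695, 'origin': array([ 0.99272762, -0.58179125,  1.01591385]), 'attitude': array([[ 0.80652678,  0.47525191, -0.35163926],
       [ 0.59119697, -0.64918509,  0.47858631],
       [-0.0008299 , -0.59388075, -0.80455265]])}
scene jig [([0.564, -0.255, 0.008], 0.98)]
scene drilled [([0.382, -0.129, 0.013], 0.77)]
scene blank [([0.334, 0.115, 0.011], 0.85), ([0.462, 0.016, 0.011], 0.64), ([0.649, -0.238, 0.022], 0.49)]
scene crate [([0.553, 0.241, 0.037], 0.81)]
scene screwdriver [([0.636, 0.009, 0.018], 0.75)]
scene glue [([0.566, -0.503, 0.095], 0.82)]
scene driver [([0.603, 0.529, 0.043], 0.74)]
scene offcut [([0.789, 0.129, 0.034], 0.75)]
scene tape_measure [([0.354, 0.284, 0.033], 0.94)]
scene marker [([0.352, -0.313, 0.015], 0.81)]
side {'fov_y': 50.65421006696481, 'cx': 321.5694742055355, 'cy': 240.31499552929995, 'origin': array([-0.05849154,  0.77188373,  0.81303656]), 'attitude': array([[-0.77545326, -0.38783961,  0.49824962],
       [-0.63128787,  0.46103516, -0.62363628],
       [ 0.01216026,
[... 660 characters left out ...]
0e-04,
       -6.84096882e+01, -1.48167064e+01]), 'joint_velocities': array([ 0.02396246,  0.02298928,  0.01307027, -0.0190325 , -0.04858798,
        0.02714114]), 'effort': array([ 5.45808198e-04, -3.90477240e+01,  1.87625581e+01,  4.22438487e+00,
        1.54865981e-02, -3.80787446e-05]), 'tcp_pos': array([ 0.27005856, -0.56362799,  0.2335578 ]), 'ee_rot': array([[-9.01848831e-01, -4.32051716e-01,  3.80367569e-05],
       [-4.32051717e-01,  9.01848831e-01, -2.14606561e-05],
       [-2.50312915e-05, -3.57881137e-05, -9.99999999e-01]]), 'wrist_force': array([ 0.05628206, -0.41853713, -0.97722008]), 'moment': array([-0.00540656, -0.03945053, -0.0297323 ]), 'gripper_width': 1.0010769344808588}
```

View pics/scene.png

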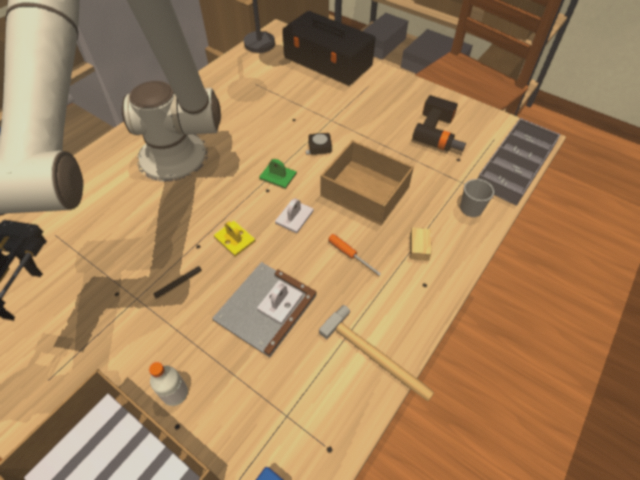

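View pics/side.png

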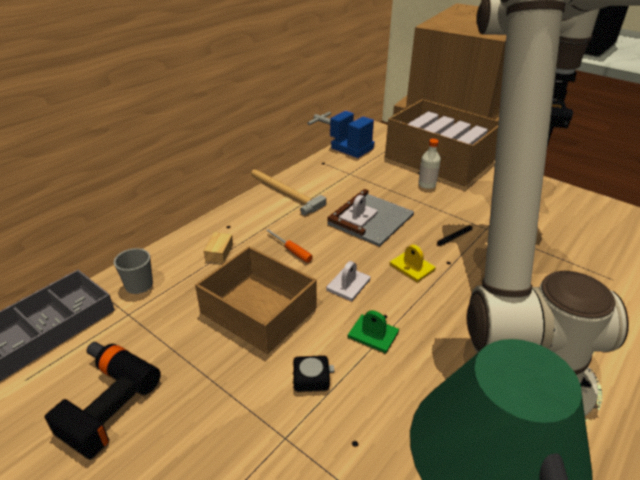

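Scene picture: silver drilled bracket in the jig at (280,298), silver blank at (295,215), green look-alike at (278,173), yellow look-alike at (235,237), box at (367,180). The silver ones fit the description. Coarse measurement from the clouds next, then a close wrist look.

Run:
```python
from h import *
C=[]
for n in("scene","side"):
    z=np.load(n+".npz");P=cloud(n,z["d"]).reshape(-1,3);P=P[~np.isnan(P[:,0])]
    def box(c,r,lo,hi):
        m=(np.hypot(P[:,0]-c[0],P[:,1]-c[1])<r)&(P[:,2]>lo)&(P[:,2]<hi); return P[m]
    print(n,"bench z",np.median(box((.45,-.02),.2,-.02,.006)[:,2]))
    for nm,c,r,lo,hi in(("blank lug",(.455,.025),.05,.03,.075),("blank plate",(.455,.025),.075,.008,.018),("drilled lug",(.595,-.2),.06,.045,.09),("crate rim",(.56,.23),.17,.08,.1),("blank top",(.455,.025),.06,.0,.1)):
        Q=box(c,r,lo,hi)
        if len(Q)<5: print(nm,len(Q));continue
        rc=cv2.minAreaRect(Q[:,:2].astype(np.float32)*1000)
        print(nm,len(Q),Q.mean(0).round(4),[np.round(x,1) for x in rc],"zmax",Q[:,2].max().round(4))
print(get_calibration("wrist"))
s=sense();R=s["ee_rot"];
for t in([.57,-.22,.30],): print((R.T@(np.array(t)-s["tcp_pos"])*100).round(1))
```

```text
scene bench z -0.000805980635495418
blank lug 161 [0.4586 0.0204 0.0512] [array([456.1,  24.5]), array([14.9, 52.4]), np.float64(6.1)] zmax 0.0685
blank plate 462 [0.4627 0.0184 0.0116] [array([456. ,  25.9]), array([72.7, 92.7]), np.float64(6.8)] zmax 0.0176
drilled lug 193 [ 0.5989 -0.2122  0.066 ] [array([ 596.9, -209. ]), array([13.2, 50.3]), np.float64(4.9)] zmax 0.0822
crate rim 521 [0.5658 0.2182 0.0836] [array([560.8, 220.9]), array([201.7, 176. ]), np.float64(3.1)] zmax 0.0894
blank top 892 [0.462  0.0177 0.0171] [array([457.8,  22.8]), array([117.6, 111.6]), np.float64(43.0)] zmax 0.0685
side bench z 0.0007204033905561236
blank lug 212 [0.4499 0.034  0.0516] [array([452.4,  28.3]), array([14.5, 53.5]), np.float64(3.1)] zmax 0.0696
blank plate 603 [0.4463 0.0366 0.0125] [array([453.1,  27.5]), array([72. , 96.1]), np.float64(6.7)] zmax 0.0176
drilled lug 152 [ 0.5904 -0.2     0.0639] [array([ 592.6, -207.7]), array([14.5, 58.7]), np.float64(2.2)] zmax 0.0838
crate rim 948 [0.5536 0.2312 0.0841] [array([558.6, 224.3]), array([204.6, 171.8]), np.float64(3.0)] zmax 0.0889
blank top 1245 [0.4474 0.0364 0.0166] [array([452.8,  26.6]), array([117.3, 114.1]), np.float64(37.8)] zmax 0.0696
{'fov_y': 66.92886209003986, 'cx': 316.066416743485, 'cy': 241.66994953184647, 'mount': array([[-1.01415481e-03, -9.70812416e-01, -2.39837914e-01,
         6.52695592e-02],
       [ 9.99999057e-01, -1.20670748e-03,  6.55996164e-04,
         7.06065960e-04],
       [-9.26263425e-04, -2.39837022e-01,  9.70812724e-01,
        -1.52167371e-01],
       [ 0.00000000e+00,  0.00000000e+00,  0.00000000e+00,
         1.00000000e+00]])}
[-41.9  18.   -6.6]
```

Run:
```python
from h import *
s=sense();print((s["ee_rot"].T@(np.array([.56,-.27,.26])-s["tcp_pos"])*100).round(1))
```

```text
[-38.8  14.   -2.6]
```

arm_command(rows=[{"travel": [-38.8,14,-2.6],"roll": -68.4,"fingers": 100},{"travel": [-38.8,14,-2.6],"roll": -68.4,"fingers": 100},{"travel": [-38.8,14,-2.6],"roll": -68.4,"fingers": 100},{"travel": [-38.8,14,-2.6],"roll": -68.4,"fingers": 100},{"travel": [-38.8,14,-2.6],"roll": -68.4,"fingers": 100},{"travel": [-38.8,14,-2.6],"roll": -68.4,"fingers": 100},{"travel": [-38.8,14,-2.6],"roll": -68.4,"fingers": 100},{"travel": [-38.8,14,-2.6],"roll": -68.4,"fingers": 100},{"travel": [-38.8,14,-2.6],"roll": -68.4,"fingers": 100},{"travel": [-38.8,14,-2.6],"roll": -68.4,"fingers": 100}])

```text
time_s: 2.1
tcp_pos: [0.5609, -0.268, 0.2593]
ee_rot: [[0.072, -0.997, -0.0], [-0.997, -0.072, 0.0], [-0.0, 0.0, -1.0]]
wrist_force: [-0.4, -0.8, -0.2]
gripper_width: 1.003
```

arm_command(rows=[{"travel": [0,0,0],"roll": 0,"fingers": 100},{"travel": [0,0,0],"roll": 0,"fingers": 100}])

```text
time_s: 2.3
tcp_pos: [0.5584, -0.2707, 0.2595]
ee_rot: [[0.068, -0.998, -0.001], [-0.998, -0.068, 0.0], [-0.0, 0.001, -1.0]]
wrist_force: [0.9, -0.6, 0.3]
gripper_width: 0.998
```

Run:
```python
from h import *
s=sense();p,d=capture("wrist");save("w1",p)
P=cloud("wrist",d,s);np.savez("w1",p=p,P=P);g=P.reshape(-1,3);g=g[~np.isnan(g[:,0])]
print(s["tcp_pos"])
h,e=np.histogram(g[:,2],np.arange(-.01,.09,.002));print([(round(a*1000),int(b)) for a,b in zip(e,h) if b>300])
def rect(nm,c,r,lo,hi):
    Q=g[(np.hypot(g[:,0]-c[0],g[:,1]-c[1])<r)&(g[:,2]>lo)&(g[:,2]<hi)]
    if len(Q)<10: return print(nm,len(Q))
    rc=cv2.minAreaRect(Q[:,:2].astype(np.float32)*1000);print(nm,len(Q),Q.mean(0).round(4),[np.round(x,1) for x in rc])
rect("lug",(.595,-.209),.05,.045,.09)
rect("plate",(.595,-.209),.075,.022,.0255)
rect("board",(.56,-.24),.2,.010,.0135)
rect("fence",(.56,-.24),.2,.0255,.029)
```

```text
[ 0.55844621 -0.27073923  0.25949547]
[(-2, 21936), (0, 122038), (2, 17590), (10, 1839), (12, 12174), (14, 2722), (16, 329), (22, 614), (24, 3101), (26, 2555)]
lug 629 [ 0.5939 -0.2151  0.0707] [array([ 594.3, -207.3]), array([12.6, 46.3]), np.float64(3.6)]
plate 2398 [ 0.5969 -0.2167  0.0246] [array([ 606.9, -220.9]), array([94.3, 94.4]), np.float64(3.1)]
board 11024 [ 0.5538 -0.2639  0.0126] [array([ 553. , -235.6]), array([213.5, 368.9]), np.float64(77.8)]
fence 3539 [ 0.6527 -0.2295  0.0267] [array([ 657.7, -246.8]), array([191.3, 150.6]), np.float64(3.8)]
```

View pics/w1.png

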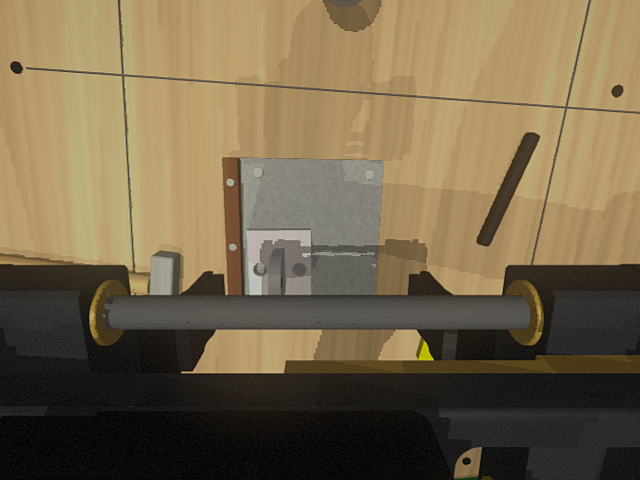

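Wrist picture: jig board with the fence at columns 224-240; the bracket at (278,265) shows its two holes at (260,268) and (300,268), so it is the drilled one. Now the jig pose.

Run:
```python
from h import *
def show(nm,Q):
    rc=cv2.minAreaRect(Q[:,:2].astype(np.float32)*1000);print(nm,len(Q),[np.round(x,1) for x in rc])
for n in("scene","side","w1"):
    z=np.load(n+".npz");p=z["p"].astype(int);P=z["P"] if n=="w1" else cloud(n,z["d"])
    near=(np.hypot(P[...,0]-.57,P[...,1]+.23)<.17)
    br=(p[...,0]-p[...,2]>25)&(p.sum(-1)<300)&(P[...,2]>.022)&(P[...,2]<.031)&near
    Q=P[br]
    a=np.radians(4);v=(Q[:,:2]-[.595,-.2085])@np.array([[np.cos(a),-np.sin(a)],[np.sin(a),np.cos(a)]])
    L=Q[(v[:,0]>.030)];S=Q[(v[:,1]>.04)&(v[:,0]<.03)]
    print(n); 
    if len(L)>20:
        show(" long",L); l=np.polyfit(L[:,1],L[:,0],1);print("  long dir deg",np.degrees(np.arctan(-l[0])))
    if len(S)>20: show(" short",S);print("  short deg",np.degrees(np.arctan(np.polyfit(S[:,0],S[:,1],1)[0])))
    gr=(abs(p-p.mean(-1,keepdims=True)).max(-1)<14)&(P[...,2]>.008)&(P[...,2]<.016)&near
    if gr.sum()>50: show(" board",P[gr])
```

```text
scene
 long 444 [array([ 641.7, -232.9]), array([ 31.4, 188.6]), np.float64(3.1)]
  long dir deg 4.954153861152054
 short 130 [array([ 579.6, -149.6]), array([82.5, 15. ]), np.float64(3.0)]
  short deg 2.7097660622310427
 board 2859 [array([ 612. , -234.6]), array([246.8, 187.1]), np.float64(2.6)]
side
 long 215 [array([ 644.8, -227.5]), array([ 28.2, 190.6]), np.float64(6.8)]
  long dir deg 4.632976496130019
 short 153 [array([ 577.3, -148. ]), array([86.7, 26.1]), np.float64(4.7)]
  short deg 2.3357548990100128
 board 1401 [array([ 601.4, -229.2]), array([238.4, 192.6]), np.float64(2.5)]
w1
 long 1929 [array([ 647.1, -247.6]), array([ 16.4, 150.8]), np.float64(2.6)]
  long dir deg 2.4593376395162063
 board 14751 [array([ 610.7, -246.8]), array([251.6, 156.5]), np.float64(3.9)]
```

arm_command(rows=[{"travel": [-3,-2,3],"roll": 0,"fingers": 100},{"travel": [-6,-4,7],"roll": 0,"fingers": 100},{"travel": [-6,-4,11],"roll": 0,"fingers": 100},{"travel": [-6,-4,14],"roll": 0,"fingers": 100},{"travel": [-6,-4,17],"roll": 0,"fingers": 100},{"travel": [-6,-4,19.5],"roll": 0,"fingers": 100},{"travel": [-6,-4,21.2],"roll": 0,"fingers": 100},{"travel": [-6,-4,21.2],"roll": 0,"fingers": 100},{"travel": [-6,-4,21.2],"roll": 0,"fingers": 100}])

```text
time_s: 3.25
tcp_pos: [0.5951, -0.2081, 0.048]
ee_rot: [[0.069, -0.998, 0.0], [-0.998, -0.069, -0.0], [0.0, -0.0, -1.0]]
wrist_force: [0.1, -1.0, 0.7]
gripper_width: 1.0
```

arm_command(rows=[{"travel": [0,0,0],"roll": 0,"fingers": 0},{"travel": [0,0,0],"roll": 0,"fingers": 0},{"travel": [0,0,0],"roll": 0,"fingers": 0},{"travel": [0,0,0],"roll": 0,"fingers": 0},{"travel": [0,0,0],"roll": 0,"fingers": 0},{"travel": [0,0,0],"roll": 0,"fingers": 0},{"travel": [0,0,0],"roll": 0,"fingers": 0},{"travel": [0,0,0],"roll": 0,"fingers": 0},{"travel": [0,0,0],"roll": 0,"fingers": 0},{"travel": [0,0,0],"roll": 0,"fingers": 0}])

```text
time_s: 4.25
tcp_pos: [0.5952, -0.2071, 0.0475]
ee_rot: [[0.07, -0.998, -0.0], [-0.998, -0.07, 0.0], [-0.0, 0.0, -1.0]]
wrist_force: [0.4, 0.3, -0.1]
gripper_width: 0.173
```

arm_command(rows=[{"travel": [0,0,0],"roll": 0,"fingers": 0},{"travel": [0,0,0],"roll": 0,"fingers": 0},{"travel": [0,0,0],"roll": 0,"fingers": 0},{"travel": [0,0,-1],"roll": 0,"fingers": 0},{"travel": [0,0,-4],"roll": 0,"fingers": 0},{"travel": [0,0,-8],"roll": 0,"fingers": 0},{"travel": [0,0,-12],"roll": 0,"fingers": 0},{"travel": [0,0,-16],"roll": 0,"fingers": 0},{"travel": [0,0,-16],"roll": 0,"fingers": 0}])

```text
time_s: 5.15
tcp_pos: [0.5985, -0.2081, 0.2156]
ee_rot: [[0.071, -0.997, 0.014], [-0.997, -0.071, -0.004], [0.004, -0.014, -1.0]]
wrist_force: [0.4, -0.6, -1.5]
gripper_width: 0.135
```

arm_command(rows=[{"travel": [-4,0,0],"roll": 0,"fingers": 0},{"travel": [-8,0.1,0],"roll": 0,"fingers": 0},{"travel": [-13,0.2,0],"roll": 0,"fingers": 0},{"travel": [-18,0.3,0],"roll": 0,"fingers": 0},{"travel": [-23,0.4,0],"roll": 0,"fingers": 0},{"travel": [-28,0.4,0],"roll": 0,"fingers": 0},{"travel": [-33,0.5,0],"roll": 0,"fingers": 0},{"travel": [-37,0.6,0],"roll": 0,"fingers": 0},{"travel": [-41,0.6,0],"roll": 0,"fingers": 0},{"travel": [-43.2,0.6,0],"roll": 0,"fingers": 0}])

```text
time_s: 6.15
tcp_pos: [0.558, 0.2262, 0.207]
ee_rot: [[0.072, -0.997, -0.001], [-0.997, -0.072, 0.0], [-0.0, 0.001, -1.0]]
wrist_force: [-0.5, 0.1, -2.1]
gripper_width: 0.133
```

arm_command(rows=[{"travel": [0,0,0],"roll": 0,"fingers": 0},{"travel": [0,0,0],"roll": 0,"fingers": 0},{"travel": [0,0,0],"roll": 0,"fingers": 0}])

```text
time_s: 6.45
tcp_pos: [0.5588, 0.2225, 0.2073]
ee_rot: [[0.069, -0.998, -0.001], [-0.998, -0.069, -0.001], [0.001, 0.001, -1.0]]
wrist_force: [-0.1, 0.6, -1.6]
gripper_width: 0.135
```

arm_command(rows=[{"travel": [0,0,4],"roll": 0,"fingers": 0},{"travel": [0,0,8],"roll": 0,"fingers": 0},{"travel": [0,0,12],"roll": 0,"fingers": 0},{"travel": [0,0,15.2],"roll": 0,"fingers": 0},{"travel": [0,0,15.2],"roll": 0,"fingers": 0},{"travel": [0,0,15.2],"roll": 0,"fingers": 60},{"travel": [0,0,15.2],"roll": 0,"fingers": 60},{"travel": [0,0,15.2],"roll": 0,"fingers": 60},{"travel": [0,0,15.2],"roll": 0,"fingers": 60},{"travel": [0,0,15.2],"roll": 0,"fingers": 60}])

```text
time_s: 7.45
tcp_pos: [0.5596, 0.2238, 0.0568]
ee_rot: [[0.07, -0.998, 0.002], [-0.998, -0.07, 0.001], [-0.001, -0.002, -1.0]]
wrist_force: [0.3, 0.2, -0.1]
gripper_width: 0.503
```

arm_command(rows=[{"travel": [0,0,-1],"roll": 0,"fingers": 60},{"travel": [0,0,-4],"roll": 0,"fingers": 60},{"travel": [0,0,-8],"roll": 0,"fingers": 60},{"travel": [0,0,-12],"roll": 0,"fingers": 60},{"travel": [0,0,-16],"roll": 0,"fingers": 60},{"travel": [0,0,-18],"roll": 0,"fingers": 60}])

```text
time_s: 8.05
tcp_pos: [0.5604, 0.224, 0.2412]
ee_rot: [[0.07, -0.997, 0.007], [-0.998, -0.07, 0.004], [-0.003, -0.007, -1.0]]
wrist_force: [0.7, 0.2, 0.2]
gripper_width: 0.598
```

arm_command(rows=[{"travel": [4,2,0],"roll": -2.5,"fingers": 60},{"travel": [8,4,0],"roll": -2.5,"fingers": 60},{"travel": [13,6,0],"roll": -2.5,"fingers": 60},{"travel": [17,8,0],"roll": -2.5,"fingers": 60},{"travel": [21,10,0],"roll": -2.5,"fingers": 60},{"travel": [24,11.5,0],"roll": -2.5,"fingers": 60},{"travel": [26.5,12.3,0],"roll": -2.5,"fingers": 60},{"travel": [26.5,12.3,0],"roll": -2.5,"fingers": 60},{"travel": [26.5,12.3,0],"roll": -2.5,"fingers": 60}])

```text
time_s: 8.95
tcp_pos: [0.4549, -0.0498, 0.2364]
ee_rot: [[0.112, -0.994, 0.002], [-0.994, -0.112, 0.0], [-0.0, -0.002, -1.0]]
wrist_force: [0.0, -0.2, 0.3]
gripper_width: 0.599
```

Run:
```python
from h import *
s=sense();p,d=capture("wrist");P=cloud("wrist",d,s);np.savez("w2",p=p,P=P);g=P.reshape(-1,3);g=g[~np.isnan(g[:,0])]
print(s["tcp_pos"],s["ee_rot"][:2,1])
def rect(nm,c,r,lo,hi):
    Q=g[(np.hypot(g[:,0]-c[0],g[:,1]-c[1])<r)&(g[:,2]>lo)&(g[:,2]<hi)]
    if len(Q)<10: return print(nm,len(Q))
    rc=cv2.minAreaRect(Q[:,:2].astype(np.float32)*1000);print(nm,len(Q),[np.round(x,1) for x in rc])
    q=Q[Q[:,2]>Q[:,2].max()*.4];print(np.degrees(np.arctan(-np.polyfit(q[:,1],q[:,0],1)[0])))
rect("lug",(.455,.0265),.05,.03,.075)
rect("plate",(.455,.0265),.075,.009,.016)
q,d=capture("scene");np.savez("scene2",p=q,d=d)
G=cloud("scene",d);m=(np.hypot(G[...,0]-.56,G[...,1]-.2225)<.06)&(G[...,2]>.05)&(G[...,2]<.08);print("in box lug",m.sum(),np.mean(G[m],0) if m.sum() else 0)
a=cv2.resize(q[110:360,180:430],(500,500));b=cv2.resize(p,(667,500))[:,:300*1]
save("v2",np.hstack([a,cv2.resize(p[150:400,180:480],(300,250))[:, :].repeat(2,0)]))
```

```text
[ 0.45494468 -0.04979554  0.23641835] [-0.99369667 -0.1120892 ]
lug 308 [array([455.8,  11.1]), array([11.6, 14.3]), np.float64(6.7)]
0.8773577888596124
plate 2790 [array([455.4,  11.7]), array([70. , 55.6]), np.float64(6.6)]
-3.6331692199355508
in box lug 94 [0.5620069  0.2132262  0.06360758]
```

View pics/v2.png

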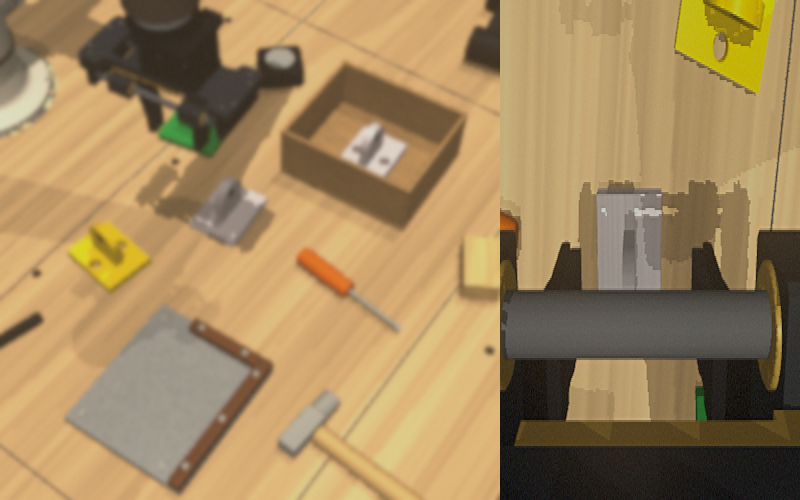

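Box shows the drilled bracket upright with its holes, at crop (375,148); the undrilled one at (230,210) has no holes, silver, and is the blank. The jig is empty.

arm_command(rows=[{"travel": [-3.5,-0.4,3],"roll": 0,"fingers": 60},{"travel": [-7.65,-0.75,6],"roll": 0,"fingers": 60},{"travel": [-7.65,-0.75,10],"roll": 0,"fingers": 60},{"travel": [-7.65,-0.75,14],"roll": 0,"fingers": 60},{"travel": [-7.65,-0.75,17],"roll": 0,"fingers": 60},{"travel": [-7.65,-0.75,19],"roll": 0,"fingers": 60},{"travel": [-7.65,-0.75,20.6],"roll": 0,"fingers": 60},{"travel": [-7.65,-0.75,20.6],"roll": 0,"fingers": 60},{"travel": [-7.65,-0.75,20.6],"roll": 0,"fingers": 60}])

```text
time_s: 9.95
tcp_pos: [0.4542, 0.0282, 0.0297]
ee_rot: [[0.115, -0.993, -0.0], [-0.993, -0.115, -0.0], [0.0, 0.0, -1.0]]
wrist_force: [0.4, 0.4, 0.0]
gripper_width: 0.598
```

arm_command(rows=[{"travel": [0,0,0],"roll": 0,"fingers": 0},{"travel": [0,0,0],"roll": 0,"fingers": 0},{"travel": [0,0,0],"roll": 0,"fingers": 0},{"travel": [0,0,0],"roll": 0,"fingers": 0},{"travel": [0,0,0],"roll": 0,"fingers": 0},{"travel": [0,0,0],"roll": 0,"fingers": 0},{"travel": [0,0,0],"roll": 0,"fingers": 0},{"travel": [0,0,0],"roll": 0,"fingers": 0},{"travel": [0,0,0],"roll": 0,"fingers": 0},{"travel": [0,0,0],"roll": 0,"fingers": 0}])

```text
time_s: 10.95
tcp_pos: [0.4539, 0.0274, 0.0297]
ee_rot: [[0.113, -0.994, 0.001], [-0.994, -0.113, 0.0], [-0.0, -0.001, -1.0]]
wrist_force: [0.4, -1.0, 3.2]
gripper_width: 0.136
```

Run:
```python
from h import *
s=sense();print(s["tcp_pos"],s["gripper_width"],s["ee_rot"][:2,1],s["wrist_force"])
P0=np.load("scene2.npz");p=P0["p"].astype(int);P=cloud("scene",P0["d"])
near=(np.hypot(P[...,0]-.57,P[...,1]+.23)<.17)
a=np.radians(2.7);R=np.array([[np.cos(a),-np.sin(a)],[np.sin(a),np.cos(a)]])
def show(n,Q):
    rc=cv2.minAreaRect(Q[:,:2].astype(np.float32)*1000);print(n,len(Q),[np.round(x,1) for x in rc])
O=np.array([.571,-.237])
v=(P[...,:2]-O)@R
top=(P[...,2]>.0225)&(P[...,2]<.031)&near
show("long",P[top&(v[...,0]>.055)&(v[...,0]<.1)])
show("short",P[top&(v[...,1]>.06)&(v[...,0]<.06)&(v[...,0]>-.06)])
show("all",P[near&(P[...,2]>.008)&(P[...,2]<.03)&(abs(v)<.12).all(-1)])
L=P[top&(v[...,0]>.055)&(v[...,0]<.1)];print(np.degrees(np.arctan(-np.polyfit(L[:,1],L[:,0],1)[0])))
W=np.load("w1.npz")["P"];v=(W[...,:2]-O)@R
show("w1 long",W[(W[...,2]>.0225)&(W[...,2]<.031)&(v[...,0]>.055)&(v[...,0]<.1)])
show("w1 all",W[(W[...,2]>.008)&(W[...,2]<.03)&(abs(v)<.12).all(-1)])
```

```text
[0.45394807 0.02744987 0.02972191] 0.13631914177660073 [-0.9935554  -0.11334601] [ 0.35213617 -0.98666682  3.20834885]
long 536 [array([ 643.8, -231.8]), array([ 30.5, 190.9]), np.float64(4.5)]
short 206 [array([ 581.7, -148.1]), array([90.1, 17.2]), np.float64(2.6)]
all 5010 [array([ 572. , -235.5]), array([172.4, 192. ]), np.float64(2.9)]
4.348910632248436
w1 long 2386 [array([ 640.9, -247.7]), array([ 28.6, 151.1]), np.float64(2.8)]
w1 all 20249 [array([ 570.1, -249.1]), array([170.2, 156.5]), np.float64(2.8)]
```

arm_command(rows=[{"travel": [0,0,-3],"roll": 0,"fingers": 0},{"travel": [0,0,-7],"roll": 0,"fingers": 0},{"travel": [0,0,-12],"roll": 0,"fingers": 0},{"travel": [4,-1.7,-13],"roll": 1,"fingers": 0},{"travel": [8,-3.4,-13],"roll": 3.7,"fingers": 0},{"travel": [12,-5.1,-13],"roll": 3.7,"fingers": 0},{"travel": [16,-6.8,-13],"roll": 3.7,"fingers": 0},{"travel": [20,-8.6,-13],"roll": 3.7,"fingers": 0},{"travel": [23.5,-10.1,-10],"roll": 3.7,"fingers": 0},{"travel": [25.3,-10.85,-6],"roll": 3.7,"fingers": 0}])

```text
time_s: 11.95
tcp_pos: [0.5922, -0.2145, 0.0893]
ee_rot: [[0.046, -0.999, 0.004], [-0.999, -0.046, -0.001], [0.001, -0.004, -1.0]]
wrist_force: [0.5, 0.4, -3.0]
gripper_width: 0.139
```

arm_command(rows=[{"travel": [0,0,0],"roll": 0,"fingers": 0},{"travel": [0,0,0],"roll": 0,"fingers": 0},{"travel": [0,0,0],"roll": 0,"fingers": 0}])

```text
time_s: 12.25
tcp_pos: [0.5906, -0.2112, 0.0907]
ee_rot: [[0.05, -0.999, 0.002], [-0.999, -0.05, -0.0], [0.0, -0.002, -1.0]]
wrist_force: [0.6, 0.2, -2.3]
gripper_width: 0.139
```

```bash
cat > look.py <<'E'
from h import *
def go(tag):
    s=sense();p,d=capture("wrist");q,e=capture("scene");r,f=capture("side")
    y=s["ee_rot"][:,1];print("t",s["time_s"],"tcp",s["tcp_pos"].round(4),"yaw",np.degrees(np.arctan2(-y[1],-y[0])).round(2),"F",s["wrist_force"].round(1),"M",s["moment"].round(2),"g",round(s["gripper_width"],3))
    save(tag,np.vstack([np.hstack([cv2.resize(q[240:360,210:330],(400,400)),cv2.resize(r[170:260,310:430],(400,400))]),]) )
    save(tag+"w",p);np.savez(tag,p=p,d=d,P=cloud("wrist",d,s),S=cloud("scene",e),D=cloud("side",f))
    return s
E
python3 - <<'E'
from look import *
go("a1")
P=np.load("a1.npz")["P"]
O=np.array([.570,-.2335]);a=np.radians(2.8);R=np.array([[np.cos(a),-np.sin(a)],[np.sin(a),np.cos(a)]])
v=(P[...,:2]-O)@R
for nm,lo,hi in(("plate",.036,.055),("fence",.0225,.031)):
    m=(P[...,2]>lo)&(P[...,2]<hi)&(abs(v)<.11).all(-1);Q=P[m]
    if len(Q)>20: rc=cv2.minAreaRect(v[m].astype(np.float32)*1000);print(nm,len(Q),[np.round(x,1) for x in rc],Q[:,2].mean())
E
```

```text
t 12.25 tcp [ 0.5906 -0.2112  0.0907] yaw 2.86 F [ 0.6  0.2 -2.3] M [-0.06  0.05 -0.02] g 0.139
fence 5939 [array([ 76.7, -33.9]), array([119.4,  16.8]), np.float64(89.9)] 0.02683300099570181
```

View pics/a1w.png

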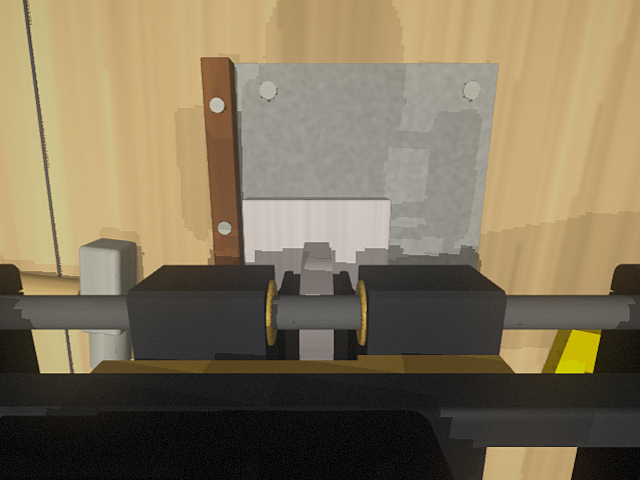

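Wrist picture: the blank is held square over the board (footplate edge row 199, columns 243-389), fence at columns 202-238. Checking plate angle against the fence.

Run:
```python
from look import *
O=np.array([.570,-.2325]);a=np.radians(2.8);R=np.array([[np.cos(a),-np.sin(a)],[np.sin(a),np.cos(a)]])
for k in "PSD":
    P=np.load("a1.npz")[k];v=(P[...,:2]-O)@R
    m=(P[...,2]>.066)&(P[...,2]<.080)&(abs(v[...,0]-.022)<.045)&(v[...,1]>-.05)&(v[...,1]<.08)
    if k=="P": m&=(v[...,1]<0)
    Q=P[m];rc=cv2.minAreaRect(v[m].astype(np.float32)*1000)
    c=np.linalg.lstsq(np.c_[v[m]-.0,np.ones(m.sum())],Q[:,2],rcond=None)[0]
    print(k,m.sum(),[np.round(x,1) for x in rc],Q[:,2].mean().round(4),"slopes deg",np.degrees(c[:2]).round(2))
```

```text
P 7123 [array([ 20.9, -11.5]), array([70. , 22.9]), np.float64(0.0)] 0.0738 slopes deg [0.03 2.39]
S 525 [array([22.7,  7. ]), array([72.4, 67.5]), np.float64(1.8)] 0.0728 slopes deg [0.04 1.18]
D 422 [array([19.4, 21.8]), array([96.7, 73.2]), np.float64(87.9)] 0.0739 slopes deg [ 1.01 -0.95]
```

arm_command(rows=[{"travel": [0,0,2],"roll": 0,"fingers": 0},{"travel": [0,0,3.5],"roll": 0,"fingers": 0},{"travel": [0,0,4.4],"roll": 0,"fingers": 0},{"travel": [0,0,4.7],"roll": 0,"fingers": 0},{"travel": [0,0,4.9],"roll": 0,"fingers": 0},{"travel": [0,0,5.0],"roll": 0,"fingers": 0},{"travel": [0,0,5.0],"roll": 0,"fingers": 0},{"travel": [0,0,5.0],"roll": 0,"fingers": 0}])

```text
time_s: 13.2
tcp_pos: [0.5906, -0.2116, 0.0418]
ee_rot: [[0.05, -0.999, 0.001], [-0.999, -0.05, -0.0], [0.001, -0.001, -1.0]]
wrist_force: [-1.6, 2.7, 6.3]
gripper_width: 0.136
```

arm_command(rows=[{"travel": [-0.2,-0.2,0],"roll": 0,"fingers": 0},{"travel": [-0.4,-0.4,0],"roll": 0,"fingers": 0},{"travel": [-0.6,-0.6,0],"roll": 0,"fingers": 0},{"travel": [-0.8,-0.8,0],"roll": 0,"fingers": 0},{"travel": [-0.9,-1.0,0],"roll": 0,"fingers": 0},{"travel": [-0.9,-1.1,0],"roll": 0,"fingers": 0},{"travel": [-0.9,-1.1,0],"roll": 0,"fingers": 0}])

```text
time_s: 13.9
tcp_pos: [0.6011, -0.2029, 0.0418]
ee_rot: [[0.05, -0.999, 0.001], [-0.999, -0.05, -0.001], [0.001, -0.001, -1.0]]
wrist_force: [-2.5, -2.4, 6.1]
gripper_width: 0.135
```

arm_command(rows=[{"travel": [0,-0.1,0],"roll": 0,"fingers": 0},{"travel": [0,-0.2,0],"roll": 0,"fingers": 0},{"travel": [0,-0.25,0],"roll": 0,"fingers": 0},{"travel": [0,-0.3,0],"roll": 0,"fingers": 0},{"travel": [0,-0.3,0],"roll": 0,"fingers": 0}])

```text
time_s: 14.4
tcp_pos: [0.603, -0.2027, 0.0418]
ee_rot: [[0.049, -0.999, -0.001], [-0.999, -0.049, -0.001], [0.001, 0.001, -1.0]]
wrist_force: [-6.1, -0.6, 8.8]
gripper_width: 0.138
```

arm_command(rows=[{"travel": [-0.1,-0.1,0],"roll": 0,"fingers": 0},{"travel": [-0.2,-0.1,0],"roll": 0,"fingers": 0},{"travel": [-0.3,-0.1,0],"roll": 0,"fingers": 0},{"travel": [-0.4,-0.1,0],"roll": 0,"fingers": 0},{"travel": [-0.5,-0.1,0],"roll": 0,"fingers": 0},{"travel": [-0.5,-0.1,0],"roll": 0,"fingers": 0}])

```text
time_s: 15.0
tcp_pos: [0.6029, -0.1998, 0.0419]
ee_rot: [[0.049, -0.999, -0.002], [-0.999, -0.049, -0.003], [0.003, 0.003, -1.0]]
wrist_force: [-7.1, -7.8, 8.7]
gripper_width: 0.138
```

arm_command(rows=[{"travel": [-0.1,-0.1,0],"roll": 0,"fingers": 0},{"travel": [-0.2,-0.1,0],"roll": 0,"fingers": 0},{"travel": [-0.2,-0.2,0],"roll": 0,"fingers": 0},{"travel": [-0.2,-0.2,0],"roll": 0,"fingers": 0},{"travel": [-0.2,-0.2,0],"roll": 0,"fingers": 0},{"travel": [-0.2,-0.2,0],"roll": 0,"fingers": 0}])

```text
time_s: 15.6
tcp_pos: [0.6029, -0.1985, 0.042]
ee_rot: [[0.048, -0.999, -0.006], [-0.999, -0.048, -0.003], [0.003, 0.007, -1.0]]
wrist_force: [-11.9, -9.3, 11.0]
gripper_width: 0.139
```

Run:
```python
from look import *
go("b1")
O=np.array([.570,-.2325]);a=np.radians(2.8);R=np.array([[np.cos(a),-np.sin(a)],[np.sin(a),np.cos(a)]])
for k in "PSD":
    P=np.load("b1.npz")[k];v=(P[...,:2]-O)@R
    m=(P[...,2]>.0195)&(P[...,2]<.031)&(v[...,0]>-.01)&(v[...,0]<.0685)&(v[...,1]>-.03)&(v[...,1]<.078)
    if k=="P": m&=(v[...,1]<.01)
    Q=P[m];rc=cv2.minAreaRect(v[m].astype(np.float32)*1000)
    c=np.linalg.lstsq(np.c_[v[m],np.ones(m.sum())],Q[:,2],rcond=None)[0]
    print(k,m.sum(),[np.round(x,1) for x in rc],Q[:,2].mean().round(4),"slopes deg",np.degrees(c[:2]).round(2))
    if k=="P":
        f=(P[...,2]>.0225)&(P[...,2]<.031)&(v[...,0]>.0695)&(v[...,0]<.09)&(abs(v[...,1])<.11);print(" fence",[np.round(x,1) for x in cv2.minAreaRect(v[f].astype(np.float32)*1000)])
p=np.load("b1.npz")["p"];
```

```text
t 15.6 tcp [ 0.6029 -0.1985  0.042 ] yaw 2.77 F [-11.9  -9.3  11. ] M [-2.73  3.22  0.07] g 0.139
P 6614 [array([33.6, -7.8]), array([35.5, 69.8]), np.float64(90.0)] 0.0253 slopes deg [-0.41  1.9 ]
 fence [array([ 77.2, -36. ]), array([113.4,  15.5]), np.float64(90.0)]
S 450 [array([34.1, 18. ]), array([69.1, 65.4]), np.float64(0.6)] 0.0237 slopes deg [-0.3   0.07]
D 341 [array([31.9, 31.9]), array([91.9, 72.2]), np.float64(89.9)] 0.0253 slopes deg [0.34 0.29]
```

View pics/b1w.png

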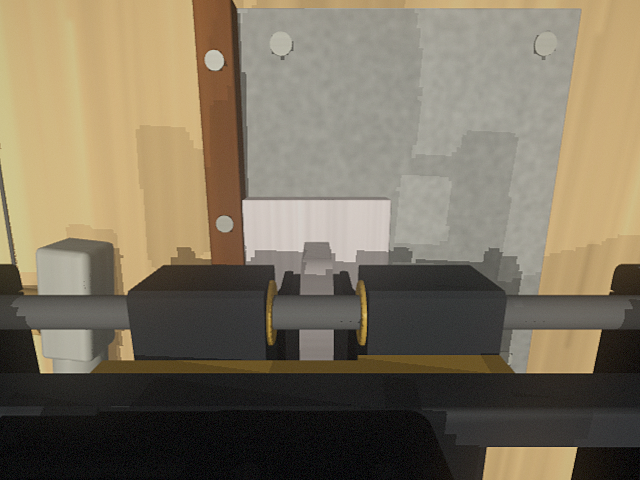

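View pics/b1.png

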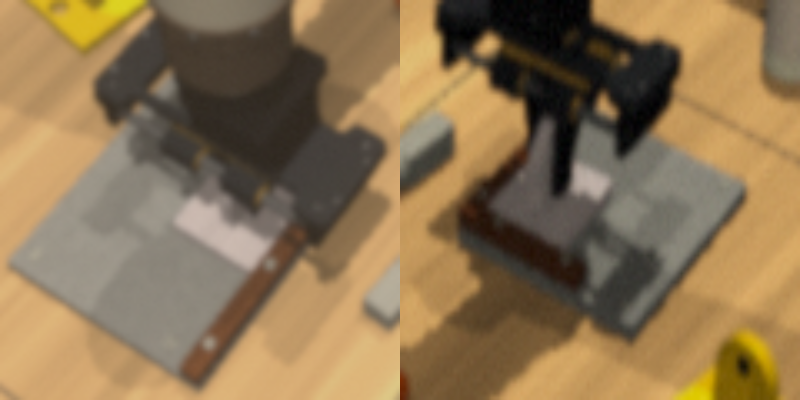

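Wrist and scene views show the blank square along the long fence. Short-fence contact is not certain, so I push further in y and watch the motion.

arm_command(rows=[{"travel": [-0.1,0,0],"roll": 0,"fingers": 0},{"travel": [-0.2,0,0],"roll": 0,"fingers": 0},{"travel": [-0.3,0,0],"roll": 0,"fingers": 0},{"travel": [-0.3,0,0],"roll": 0,"fingers": 0},{"travel": [-0.3,0,0],"roll": 0,"fingers": 0}])

```text
time_s: 16.25
tcp_pos: [0.603, -0.1983, 0.0422]
ee_rot: [[0.048, -0.999, -0.006], [-0.999, -0.048, -0.007], [0.006, 0.006, -1.0]]
wrist_force: [-9.7, -19.5, 10.0]
gripper_width: 0.134
```

Run:
```python
from look import *
s=sense();print(s["tcp_pos"].round(4),s["wrist_force"].round(1),s["moment"].round(2))
z=np.load("b1.npz");O=np.array([.570,-.2325]);a=np.radians(2.8);R=np.array([[np.cos(a),-np.sin(a)],[np.sin(a),np.cos(a)]])
P=z["P"];v=(P[...,:2]-O)@R
# height profile along jig y down the board/plate at columns left of lug (wrist)
for r in range(185,262,6): print(r,(v[r,255:285].mean(0)*1000).round(1),(P[r,255:285,2].mean()*1000).round(1),(v[r,330:380].mean(0)*1000).round(1),(P[r,330:380,2].mean()*1000).round(1))
for r in (6,10,14,18): print("board",r,(v[r,400]*1000).round(1),P[r,400,2].round(4))
```

```text
[ 0.603  -0.1983  0.0422] [ -9.7 -19.5  10. ] [-5.73  3.07  0.05]
185 [ 57.  -16.3] 13.0 [ 14.9 -16.2] 13.0
191 [ 57.1 -13.3] 13.1 [ 14.8 -13.2] 13.0
197 [ 56.7 -10.8] 16.9 [nan nan] nan
203 [nan nan] nan [nan nan] nan
209 [55.9 -6.2] 25.3 [16.  -6.1] 25.5
215 [55.9 -3.3] 25.3 [nan nan] nan
221 [56.1 -0.4] 25.2 [15.9 -0.4] 25.5
227 [56.1  2.4] 25.3 [15.8  2.5] 25.5
233 [56.2  5.4] 25.2 [15.7  5.4] 25.5
239 [56.3  8.3] 25.3 [15.7  8.4] 25.5
245 [56.4 11.3] 25.2 [nan nan] nan
251 [56.5 14.3] 25.2 [15.6 14.1] 26.1
257 [56.6 17.3] 25.1 [15.5 17. ] 26.6
board 6 [ -6.2 -99.4] 0.0005
board 10 [ -3.5 -93.4] 0.0132
board 14 [ -3.5 -91.6] 0.0139
board 18 [ -4.  -90.6] 0.0121
```

arm_command(rows=[{"travel": [0,-0.1,0],"roll": 0,"fingers": 0},{"travel": [0,-0.2,0],"roll": 0,"fingers": 0},{"travel": [0,-0.2,0],"roll": 0,"fingers": 0},{"travel": [0,-0.2,0],"roll": 0,"fingers": 0},{"travel": [0,-0.2,0],"roll": 0,"fingers": 0},{"travel": [0,-0.2,0],"roll": 0,"fingers": 0}])

```text
time_s: 16.85
tcp_pos: [0.6031, -0.1982, 0.0423]
ee_rot: [[0.048, -0.999, -0.01], [-0.999, -0.048, -0.006], [0.006, 0.01, -1.0]]
wrist_force: [-13.7, -19.5, 12.7]
gripper_width: 0.135
```

Run:
```python
from look import *
go("c1")
z=np.load("c1.npz");O=np.array([.570,-.2325]);a=np.radians(2.8);R=np.array([[np.cos(a),-np.sin(a)],[np.sin(a),np.cos(a)]])
P=z["P"];v=(P[...,:2]-O)@R
m=(P[...,2]>.023)&(P[...,2]<.028)&(v[...,0]>-.01)&(v[...,0]<.0685)&(v[...,1]>-.03)&(v[...,1]<.008)
print([np.round(x,1) for x in cv2.minAreaRect(v[m].astype(np.float32)*1000)],P[m][:,2].mean(),np.degrees(np.linalg.lstsq(np.c_[v[m],np.ones(m.sum())],P[m][:,2],rcond=None)[0][:2]))
G=z["S"];m=(np.hypot(G[...,0]-.56,G[...,1]-.2225)<.06)&(G[...,2]>.05)&(G[...,2]<.08);print("box lug",m.sum(),np.mean(G[m],0))
```

```text
t 16.85 tcp [ 0.6031 -0.1982  0.0423] yaw 2.75 F [-13.7 -19.5  12.7] M [-5.68  4.09  0.14] g 0.135
[array([33.6, -6.3]), array([28.6, 69.9]), np.float64(89.9)] 0.025795099408855313 [-0.53702452  0.59356196]
box lug 97 [0.5621988  0.21357456 0.0634041 ]
```

```bash
python3 -c "
from station import *
print(finish_job())"
```

```text
the job is handed in; nothing more can be done
None
```

I put the drilled bracket in the brown box and released it. The blank is now pressed into the jig corner and still gripped. I handed the job in at about 17 s, and the system reported no verdict.

What the last checks showed:

- **Blank against the fences:** it sits square to the long fence to about 0.1°. Its x is 33.6 mm in the jig frame, against a seat at 34 mm.
- **Blank in y:** I estimate it is near 34 mm. The camera measurements disagreed by 2–3 mm here, so I relied on the push test for short-fence contact.
- **Blank flat on the board:** the footplate top is about 12.3 mm above the board, and its tilt is at most about 0.6°.
- **Push:** the wrist force was about −14 N in x and −20 N in y. The last extra 3 mm of push in y and 2 mm in x moved the bracket no more than 0.2 mm, so it is touching both fences. The force on each fence was not measured separately.
- **Grip:** the fingers are closed to 11.7 mm on the 12 mm lug.
- **Drilled bracket:** the scene camera places its lug near the middle of the box, and an earlier picture showed it upright there with its holes visible.

I did not re-measure the other things on the bench at the end. The arm's path kept clear of them, and I saw no contact forces while moving.

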